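Point out the next strip-out: the part, the tool, the tin

ROBOT

A 6-joint arm with a two-finger parallel gripper is mounted at the origin on the work surface. World frame = base frame: x ahead of the robot, y to its left, z up, the work surface at z = 0. Lengths are in m, angles in rad, forces in N, time in s.
With the tool pointing down it reaches from about 0.275 to 0.725 m from the base axis. Payload 15.9 kg.
Tool frame: the origin (TCP) lies between the finger pads, 19 mm behind the fingertips; this is the grasp point; z points along the fingers, y is the line along which they close (so a half turn about z gives the same grasp; the last joint's range is limited). The gripper opens to 85 mm and grips with 20 to 120 N. Pads are 22 mm wide; open, the fingers measure 114 mm over their backs; the gripper's body (76 mm by 85 mm) begins 54 mm behind the grasp point. The pads swing forward as they close: fully open they stand 13 mm farther back than shut.
Start: joints at [-1.239, 0.213, -0.034, 1.323, 0, 1.571], TCP at [0.163, -0.473, 0.25] pointing down, gripper open.
Joint ranges: [-2.98, 2.98], [-0.74, 1.72], [-1.14, 1.35], [-2.1, 2.04], [-1.57, 1.44], [-3.14, 3.14]. Speed limits (rad/s): [1.89, 1.89, 2.39, 2.57, 3.14, 3.14].

INTERFACE

Orientations are given as [roll, pitch, yaw] about the fixed x, y, z axes, in that order (R = Rz(yaw) Ry(pitch) Rx(roll)).
In Python, from bench import sense, read_camera, get_calibration, finish_job gives the robot as it stands.
- The arm moves only by the tool apply_moves, never from a script. Its argument "commands" is one flat list of numbers, 6 for each row, row after row: the shift along the tool's x, y, z each as a share of 0.5 m, from -1 to 1, then the turn, a rotation vector about the tool's x, y, z each as a share of 90 degrees, from -1 to 1. A call has 1 to 12 rows; each row shifts and turns the commanded pose from where the row before left it, along the tool's axes as they then stand; what a row does not reach is not made up. A row lasts 1/10 s, in which the tool goes at most 50 mm and 8.59 degrees, less where a joint would pass 70% of its speed; a pose out of reach is approached as far as the arm can. A call with a number of a shift or a turn outside -1 to 1 is refused whole. A call with a gripper value outside its range is refused whole. "jaw" is the closure, from 0 (fully open) to 1 (shut), set as the call begins (left out, the last holds). The fingers move at their own pace and stop on an object; the grip force is fixed at half the most. Time passes only in rows, so rows that do not move let the fingers close. It gives the time, the measured TCP pose, the force, the opening and the grip force at its end, in the units of the state.
- sense(): the state, without advancing time (a new reading comes with each control period).
- read_camera(name): name is "side" or "top"; returns the picture (420x560x3 uint8, red, green, blue); there is no depth.
- get_calibration(name): a dict with "fx", "fy", "cx", "cy" (pixels), "R" (3x3) and "t" (3): a world point X has camera coordinates R X + t. Camera axes: x right, y down, z forward; pixel columns grow to the right and rows downward; lengths in m; the calibration is good to about 2 mm. A picture is of the moment at which its call begins. get_calibration takes no time and is no camera call.
- finish_job(): hands the job in; it is judged then, once.
The state is a dict: "time_s": time; "joint_positions": joint angles; "dq": joint speeds; "joint_torque": joint torques, N m; "tool_pos": TCP position; "tool_rot": TCP orientation; "wrist_force": force on the tool from outside, world axes, zero at the start; "ft_torque": the same for the moment, N m; "finger_gap": finger opening in m; "grip_force": force on a finger pad.
Only numpy, scipy, OpenCV 4.12 (cv2) and the standard library are available. Lean on these libraries where they do the work, as an engineer would, in place of code of your own. Each camera call takes 0.05 s, during which the arm holds its last target. There are 200 camera calls.

TASK

Show the new colleague the next strip-out job by pointing, without touching or moving anything on the bench: first at the big capacitor in the opened power supply, then at the pliers that will cut it out, then at the mouth of the round tin it goes into. Each time point straight down with the fingertips two to three centimetres above the middle of the thing, and stay there for two seconds before going on. Finish with the hand raised well clear, the tool point more than 20 cm above the bench.

Things in the scene. Friction and masses are not known exactly. Their poses are not given: they have to be found in the camera images.
- power_supply: The opened power supply: bare steel chassis 130 (x) by 125 mm (y), loose on the bench, cover and fan off. Green circuit board, its top 10 mm above the bench; upright end panels 63.5 mm high at x = -65 and +65 mm; +y and -y sides open. Origin: centre of its underside; x points to the panel with the mains inlet and switch. All parts inside are lower than the end panels
- capacitor_top (a point): Centre of the big capacitor's top: an upright dark cylinder with a bare aluminium end, 30 mm across, 42 mm tall, on the power supply's board. Its top is 52 mm above the bench (end panels 63.5); it is 26 mm along x and 34 mm along y from the power supply's origin. The other capacitors there are at most 16 mm across and 26 mm tall
- pliers: Combination pliers lying flat, 180 mm long, 14 mm high, steel head and two red handles. Origin: on the bench under the pivot. The jaws reach 45 mm along +x, the handles 135 mm along -x, spreading to 30 mm either side of the x axis; z up. Their middle is at about x = -45 mm; anywhere above them, head or handles, is pointing at them
- round_tin: The round open steel tin, 100 mm in diameter, 80 mm high, wall 2.5 mm, a few small capacitors on its floor. Origin: centre of its underside; upright, the only round container
- tin_mouth (a point): Centre of the round tin's open mouth, level with its rim, 80 mm above the bench; the mouth is 95 mm across
- screwdriver: Screwdriver 190 mm long with a red handle, lying beside the pliers; to be left alone. Origin: under its middle; handle to -x
- wrench: Steel open-ended wrench 170 mm long, lying beside the pliers; to be left alone. Origin: under its middle
- plastic_bin: Rectangular grey plastic bin 105 x 85 mm, 55 mm high, holding small heat sinks; stands beside the tin; to be left alone. Origin: centre of its underside
- card_tray: Rectangular cardboard tray 100 x 90 mm, 40 mm high, holding plugs and chips; stands beside the tin; to be left alone. Origin: centre of its underside

How it is judged:
By the outcome, as a careful person would: the job done as asked, in the order asked, and still so for the second after the job is handed in, with the robot touching nothing.
It also fails if it takes over 64 s, if anything falls off the work surface, if the arm or the gripper's body presses on something with over 40 N, if the wrist force passes 120 N, or if a joint passes its speed limit or range.

## Working session

There is one attempt and no reset: what is moved stays moved. The work goes in short steps, Python scripts to look and compute and a tool call to move; the robot and the scene stay as the last step left them, time stands still between calls to the robot, and variables do not carry over. Pictures are saved under pics/ and viewed, at most 10 in all, crops included, and the job is handed in when it is done.

Besides the shell and the picture viewer there is one more tool, called after "Call:" in YAML: its name, and indented under it one key for each argument. apply_moves: Moves the arm, as the interface text tells. Shift numbers are shares of 0.5 m and turn numbers shares of 90 degrees, none past 1 either way. Its arguments: {"type":"object","properties":{"commands":{"type":"array","items":{"type":"number","minimum":-1,"maximum":1}},"jaw":{"type":"number"}},"required":["commands"]}

```bash
mkdir -p pics
python3 - <<'E'
from bench import *
import cv2
for n in("top","side"):
    cv2.imwrite(f"pics/{n}.png",read_camera(n)[:,:,::-1]); c=get_calibration(n); print(n,c)
s=sense();print(s["time_s"],s["tool_pos"],s["tool_rot"],s["finger_gap"])
E
```

```text
top {'fx': 483.23246569480654, 'fy': 483.23246569480654, 'cx': 275.4385345202411, 'cy': 216.71040438578615, 'R': array([[ 0.00454422, -0.99966329,  0.02554726],
       [-0.99399228, -0.00730929, -0.1092059 ],
       [ 0.10935586, -0.02489752, -0.9936908 ]]), 't': array([-0.02621864,  0.54078387,  1.27650093])}
side {'fx': 527.4119576829972, 'fy': 527.4119576829972, 'cx': 292.1805720675862, 'cy': 214.70023110569443, 'R': array([[-0.98767688, -0.15495473,  0.02198683],
       [-0.09919224,  0.51110445, -0.85377581],
       [ 0.12105903, -0.84543555, -0.52017635]]), 't': array([0.51816659, 0.09950166, 1.46260381])}
0.1 [ 0.16278827 -0.47244646  0.24955733] [-3.14056461e+00 -5.50191454e-05  3.31807809e-01] 0.08528623382229927
```

View pics/top.png

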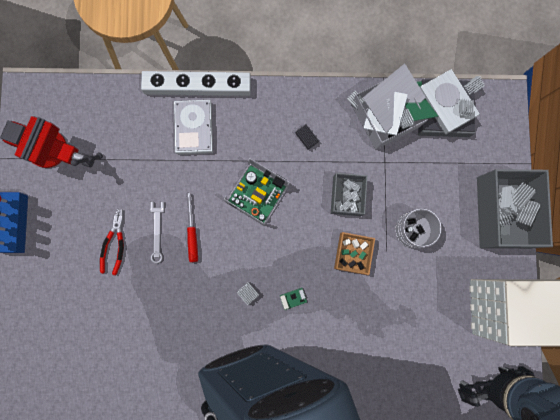

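View pics/side.png

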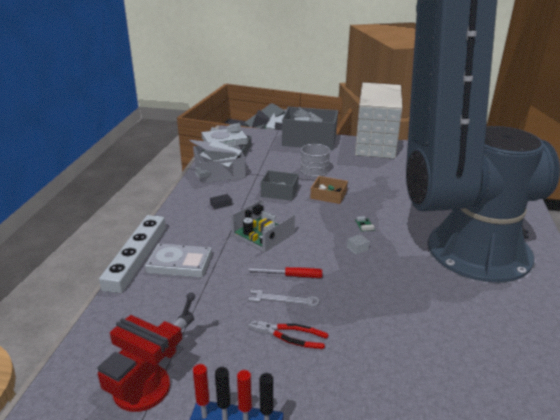

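Top view: the power supply is at about (257,192) with a bright disc at about (251,177), the pliers at (113,240) and the round tin at (418,230). The side view shows the power supply at (263,228), the pliers at (290,333) and the tin at (315,160). Next I'll zoom in and measure.

```bash
cat > h.py <<'E'
from bench import *
import numpy as np
def ray(n,u,v,z):
    c=get_calibration(n);R=np.array(c["R"]);t=np.array(c["t"])
    o=-R.T@t;d=R.T@np.array([(u-c["cx"])/c["fx"],(v-c["cy"])/c["fy"],1])
    return o+d*(z-o[2])/d[2]
def proj(n,X):
    c=get_calibration(n);p=np.array(c["R"])@np.array(X)+np.array(c["t"])
    return np.array([c["fx"]*p[0]/p[2]+c["cx"],c["fy"]*p[1]/p[2]+c["cy"]])
E
python3 - <<'E'
from h import *
import cv2
a=cv2.imread("pics/top.png");b=cv2.imread("pics/side.png")
def crop(i,x,y,w,h,s): return cv2.resize(i[y:y+h,x:x+w],(w*s,h*s),interpolation=cv2.INTER_CUBIC)
A=crop(a,215,150,80,80,5);B=crop(b,225,190,80,80,5)
cv2.imwrite("pics/c1.png",np.hstack([A,B]))
C=crop(a,390,200,60,60,5);D=crop(b,290,135,50,60,5);
E=crop(a,90,200,50,80,5);F=crop(b,240,310,100,50,4)
o=np.zeros((600,800,3),np.uint8);o[:300,:300]=C;o[:300,300:550]=D;o[300:500,:400]=F;o[0:400,550:800]=E
cv2.imwrite("pics/c2.png",o)
print(ray("top",251,177,.052),ray("top",257,192,.01),ray("top",418,230,.04),ray("top",116,228,.01),ray("top",113,245,.01))
E
```

```text
[0.64502199 0.04351139 0.052     ] [0.61131188 0.02767643 0.01      ] [ 0.50662084 -0.40722974  0.04      ] [0.50910518 0.40938648 0.01      ] [0.46292975 0.41557496 0.01      ]
```

View pics/c1.png

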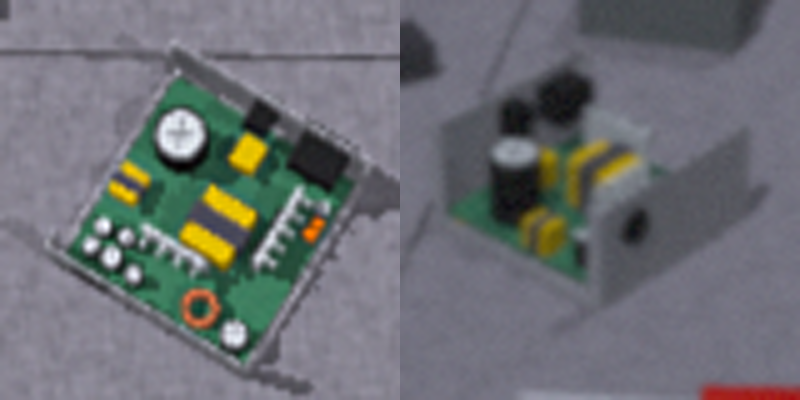

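View pics/c2.png

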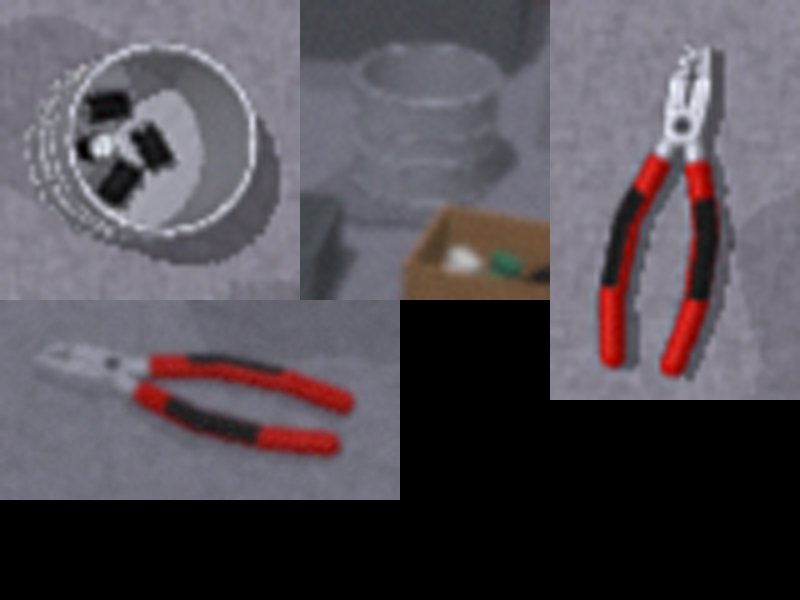

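The top crop shows the capacitor's bright end at (250.9,176.9), the tin rim centred at (422.2,228.0) and the pliers' pivot at (116.3,225), with the jaws pointing up the image. In the side crop, the capacitor top is at (248,220.4) and the tin mouth at (315,150).

Run:
```python
from h import *
import cv2
a=cv2.imread("pics/top.png");
# capacitor white disc
r=a[165:190,240:262].min(2);m=(r>165).astype(np.uint8)
n,l,st,ce=cv2.connectedComponentsWithStats(m);k=1+st[1:,4].argmax();print("cap px",ce[k]+[240,165],st[k,4]);u=ce[k]+[240,165]
print("cap",ray("top",*u,.052),ray("side",248,220.4,.052))
print("tin top",ray("top",422.2,228,.08),"side",ray("side",315,150,.08))
for x in(68,256):print("rim edge",ray("top",390+x/5,228,.08))
h=cv2.cvtColor(a,cv2.COLOR_BGR2HSV);m=(((h[...,0]<8)|(h[...,0]>172))&(h[...,1]>150)).astype(np.uint8);m[:,:95]=0;m[:,135:]=0;m[:200]=0
ys,xs=np.nonzero(m);print("red centroid",xs.mean(),ys.mean(),ys.max(),ray("top",xs.mean(),ys.mean(),.007))
P=ray("top",116.3,225,.014);J=ray("top",118.5,209.5,.007);H=ray("top",107.3+.0,273.3,.007)
print("pivot",P,"side",ray("side",268,340-0+0,.014)); print("ends",ray("top",102.3,272.5,.007),ray("top",114.5,274,.007),"jaw",J)
# PSU corners tops from crop: wide panel edges
for q in((172,50),(365,165),(50,245),(245,370)):print("corner",q,ray("top",215+q[0]/5,150+q[1]/5,.0635))
```

```text
cap px [250.61403509 176.24561404] 57
cap [0.64706359 0.04456491 0.052     ] [0.64314285 0.04814112 0.052     ]
tin top [ 0.50856621 -0.40549712  0.08      ] side [ 0.50928889 -0.39904035  0.08      ]
rim edge [ 0.50823574 -0.35654638  0.08      ]
rim edge [ 0.50890445 -0.45560123  0.08      ]
red centroid 110.4 254.32413793103447 274 [0.43783534 0.42244048 0.007     ]
pivot [0.51692592 0.40769564 0.014     ] side [0.50636599 0.45366369 0.014     ]
ends [0.38891534 0.44203972 0.007     ] [0.38504631 0.40929408 0.007     ] jaw [0.56012655 0.40556366 0.007     ]
corner (172, 50) [0.68873604 0.04792664 0.0635    ]
corner (365, 165) [ 0.62755269 -0.05512478  0.0635    ]
corner (50, 245) [0.58324834 0.1111117  0.0635    ]
corner (245, 370) [0.51774723 0.00781688 0.0635    ]
```

Call:
apply_moves:
  commands: [0,0,0,0,0,0,0,0,0,0,0,0,0,0,0,0,0,0,0,0,0,0,0,0,0,0,0,0,0,0,0,0,0,0,0,0]
  jaw: 1

```text
time_s: 0.7
tool_pos: [0.1629, -0.4727, 0.25]
tool_rot: [-3.142, -0.0, 0.332]
wrist_force: [0.1, -0.2, 0.5]
finger_gap: -0.0001
grip_force: 0.0
```

The measurements agree with each other. The rim comes out 99 mm across, the panels 120 mm, the pliers' length is right, and the capacitor offset predicts (0.644, 0.044). Moving above the capacitor at height.

Call:
apply_moves:
  commands: [0.052,-0.0277,0,0,0,0,0.052,-0.0277,0,0,0,0,0.052,-0.0277,0,0,0,0,0.052,-0.0277,0,0,0,0,0.052,-0.0277,0,0,0,0,0.052,-0.0277,0,0,0,0,0.052,-0.0277,0,0,0,0,0.052,-0.0277,0,0,0,0,0.052,-0.0277,0,0,0,0,0.052,-0.0277,0,0,0,0,0.052,-0.0277,0,0,0,0,0.052,-0.0277,0,0,0,0]

```text
time_s: 1.9
tool_pos: [0.4044, -0.2129, 0.2501]
tool_rot: [3.141, -0.0, 0.332]
wrist_force: [0.9, 0.1, 0.5]
finger_gap: 0.0002
grip_force: 0.0
```

Call:
apply_moves:
  commands: [0.052,-0.0277,0,0,0,0,0.052,-0.0277,0,0,0,0,0.052,-0.0277,0,0,0,0,0.052,-0.0277,0,0,0,0,0.052,-0.0277,0,0,0,0,0.052,-0.0277,0,0,0,0,0.052,-0.0277,0,0,0,0,0.052,-0.0277,0,0,0,0,0.052,-0.0277,0,0,0,0,0.052,-0.0277,0,0,0,0,0.052,-0.0277,0,0,0,0,0.052,-0.0277,0,0,0,0]

```text
time_s: 3.1
tool_pos: [0.6452, 0.0458, 0.2499]
tool_rot: [3.142, 0.0, 0.332]
wrist_force: [0.3, -0.0, 0.1]
finger_gap: -0.0003
grip_force: 0.0
```

Call:
apply_moves:
  commands: [0,0,0.04,0,0,0,0,0,0.04,0,0,0,0,0,0.04,0,0,0,0,0,0.04,0,0,0,0,0,0,0,0,0,0,0,0,0,0,0]

```text
time_s: 3.7
tool_pos: [0.6445, 0.0448, 0.1704]
tool_rot: [-3.142, 0.0, 0.332]
wrist_force: [-0.1, 0.3, 1.3]
finger_gap: -0.0
grip_force: 0.0
```

Run:
```python
from h import *
import cv2
im=read_camera("side")[:,:,::-1].copy();P=np.array(sense()["tool_pos"]);print(P)
o=[]
t=proj("side",P);x,y=int(t[0])-40,int(t[1])-40
c=cv2.resize(im[y:y+90,x:x+80],None,fx=6,fy=6,interpolation=cv2.INTER_CUBIC)
for d,col in((0,(0,255,0)),(.006,(255,0,255)),(.019,(0,0,255)),(.032,(255,255,0))):
    p=proj("side",P-[0,0,d]);q=((p-[x,y])*6+3).astype(int);cv2.line(c,(int(q[0])+25,int(q[1])),(int(q[0])+60,int(q[1])),col,1);print(d,p,q)
cv2.imwrite("pics/f1.png",c)
```

```text
[0.64495088 0.0448209  0.17112251]
0 [246.66097819 181.99674221] [246 248]
0.006 [246.71214118 183.97558966] [247 260]
0.019 [246.82222476 188.23332766] [247 286]
0.032 [246.93126751 192.45080884] [248 311]
```

View pics/f1.png

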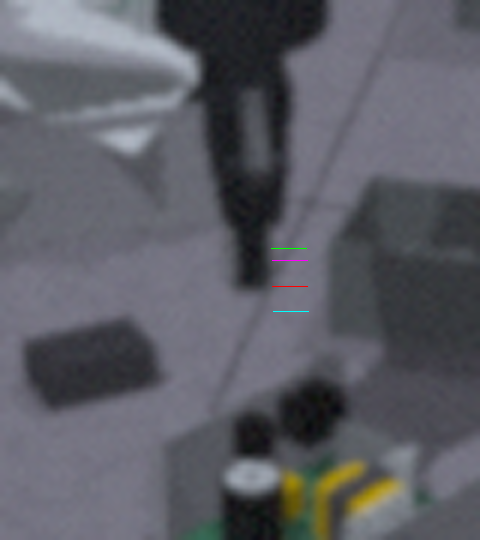

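The closed fingertips end on the 19 mm mark (crop y≈288) and are in line with the capacitor top at (252,475). Going down 74 mm and holding.

Call:
apply_moves:
  commands: [0,0,0.037,0,0,0,0,0,0.037,0,0,0,0,0,0.037,0,0,0,0,0,0.037,0,0,0,0,0,0,0,0,0,0,0,0,0,0,0]

```text
time_s: 4.35
tool_pos: [0.6451, 0.0448, 0.0973]
tool_rot: [3.141, -0.001, 0.332]
wrist_force: [0.7, -0.2, 0.8]
finger_gap: 0.0
grip_force: 0.0
```

Call:
apply_moves:
  commands: [0,0,0,0,0,0,0,0,0,0,0,0,0,0,0,0,0,0,0,0,0,0,0,0,0,0,0,0,0,0,0,0,0,0,0,0,0,0,0,0,0,0,0,0,0,0,0,0,0,0,0,0,0,0,0,0,0,0,0,0,0,0,0,0,0,0,0,0,0,0,0,0]

```text
time_s: 5.55
tool_pos: [0.6446, 0.0448, 0.096]
tool_rot: [-3.142, 0.0, 0.332]
wrist_force: [0.4, 0.0, -0.6]
finger_gap: -0.0001
grip_force: 0.0
```

Run:
```python
from h import *
import cv2
a=read_camera("side")[:,:,::-1];cv2.imwrite("pics/f2.png",cv2.resize(a[165:265,200:300],None,fx=5,fy=5,interpolation=cv2.INTER_CUBIC))
print(sense()["tool_pos"])
```

```text
[0.64457905 0.04482647 0.09600873]
```

View pics/f2.png

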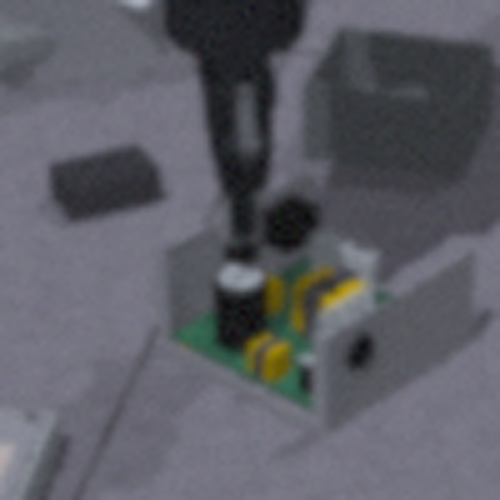

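The tip hangs just above the capacitor top (crop (240,240) over (241,275)), and nothing has moved. I'll hold longer, then rise and go to the pliers.

Call:
apply_moves:
  commands: [0,0,0,0,0,0,0,0,0,0,0,0,0,0,0,0,0,0,0,0,0,0,0,0,0,0,0,0,0,0,0,0,0,0,0,0,0,0,0,0,0,0,0,0,0,0,0,0,0,0,0,0,0,0,0,0,0,0,0,0,0,0,0,0,0,0,0,0,0,0,0,0]

```text
time_s: 6.8
tool_pos: [0.6445, 0.0448, 0.096]
tool_rot: [3.142, 0.0, 0.332]
wrist_force: [-0.5, -0.3, 0.3]
finger_gap: -0.0002
grip_force: 0.0
```

Call:
apply_moves:
  commands: [0,0,-0.06,0,0,0,0,0,-0.06,0,0,0,0,0,-0.06,0,0,0,0,0,0,0,0,0,0,0,0,0,0,0]

```text
time_s: 7.3
tool_pos: [0.6449, 0.0448, 0.1863]
tool_rot: [3.141, -0.001, 0.332]
wrist_force: [-0.2, -0.0, -0.8]
finger_gap: -0.0001
grip_force: 0.0
```

Call:
apply_moves:
  commands: [-0.0064,-0.067,0,0,0,0,-0.0064,-0.067,0,0,0,0,-0.0064,-0.067,0,0,0,0,-0.0064,-0.067,0,0,0,0,-0.0064,-0.067,0,0,0,0,-0.0064,-0.067,0,0,0,0,-0.0064,-0.067,0,0,0,0,-0.0064,-0.067,0,0,0,0,-0.0064,-0.067,0,0,0,0,-0.0064,-0.067,0,0,0,0,-0.0064,-0.067,0,0,0,0,-0.0064,-0.067,0,0,0,0]

```text
time_s: 8.5
tool_pos: [0.5047, 0.3102, 0.1949]
tool_rot: [-3.054, 0.001, 0.507]
wrist_force: [0.7, 0.0, -1.6]
finger_gap: 0.0002
grip_force: 0.0
```

Call:
apply_moves:
  commands: [0,0,0,0,0,0,0,0,0,0,0,0,0,0,0,0,0,0]

```text
time_s: 8.8
tool_pos: [0.5057, 0.3089, 0.1946]
tool_rot: [-3.056, 0.001, 0.505]
wrist_force: [0.2, 0.3, -0.3]
finger_gap: -0.0
grip_force: 0.0
```

The tool tilted, so a joint limit probably came into play. Checking the joints.

Run:
```python
from bench import sense
s=sense();print([round(x,3) for x in s["joint_positions"]],s["tool_rot"],s["time_s"])
```

```text
[np.float64(0.505), np.float64(0.42), np.float64(0.109), np.float64(1.261), np.float64(0.086), np.float64(3.142)] [-3.05555991e+00  1.14376683e-03  5.05228764e-01] 8.8
```

Call:
apply_moves:
  commands: [0,0,0,0,0,-0.02,0,0,0,-0.055,0,0,0,0,0,0,0,-0.09,0,0,0,0,0,-0.09,0,0,0,0,0,-0.09,0,0,0,0,0,-0.09,0,0,0,0,0,-0.09,0,0,0,0,0,0,0,0,0,0,0,0]

```text
time_s: 9.7
tool_pos: [0.5075, 0.3059, 0.1946]
tool_rot: [-3.141, -0.003, 1.244]
wrist_force: [0.4, 0.6, -1.1]
finger_gap: -0.0003
grip_force: 0.0
```

```bash
cat > go.py <<'E'
from h import *
import sys
from scipy.spatial.transform import Rotation as Ro
s=sense();T=np.array([float(x) for x in sys.argv[1:4]]);r=Ro.from_euler("xyz",s["tool_rot"])
yaw=s["tool_rot"][2] if len(sys.argv)<5 else float(sys.argv[4])
print("shift m, tool axes",r.inv().apply(T-s["tool_pos"]).round(4),"turn share",((r.inv()*Ro.from_euler("xyz",[np.pi,0,yaw])).as_rotvec()/(np.pi/2)).round(4),np.round(s["joint_positions"],3),np.round(s["tool_pos"],4),np.round(s["tool_rot"],4))
E
python3 go.py .477 .413 .186
```

```text
shift m, tool axes [ 0.0917 -0.0632  0.0089] turn share [-0.0006 -0.0018  0.    ] [0.541 0.418 0.109 1.26  0.003 2.438] [0.5075 0.3059 0.1946] [-3.1406e+00 -2.9000e-03  1.2445e+00]
```

Call:
apply_moves:
  commands: [0.046,-0.0316,0,-0.0006,-0.0018,0,0.046,-0.0316,0,0,0,0,0.046,-0.0316,0,0,0,0,0.046,-0.0316,0,0,0,0,0,0,0.047,0,0,0,0,0,0.047,0,0,0,0,0,0.047,0,0,0,0,0,0.047,0,0,0,0,0,0,0,0,0,0,0,0,0,0,0]

```text
time_s: 10.7
tool_pos: [0.4764, 0.4133, 0.1012]
tool_rot: [-3.141, 0.0, 1.247]
wrist_force: [1.1, 0.4, 0.3]
finger_gap: 0.0001
grip_force: 0.0
```

```bash
python3 go.py .477 .413 .058
python3 - <<'E'
from h import *
import cv2
a=read_camera("side")[:,:,::-1];cv2.imwrite("pics/f3.png",cv2.resize(a[250:370,220:350],None,fx=4,fy=4,interpolation=cv2.INTER_CUBIC))
E
```

```text
shift m, tool axes [-0.0001  0.0007  0.0432] turn share [-0.0001  0.0001 -0.    ] [0.715 0.543 0.066 1.094 0.    2.609] [0.4764 0.4133 0.1012] [-3.1414e+00  1.0000e-04  1.2473e+00]
```

View pics/f3.png

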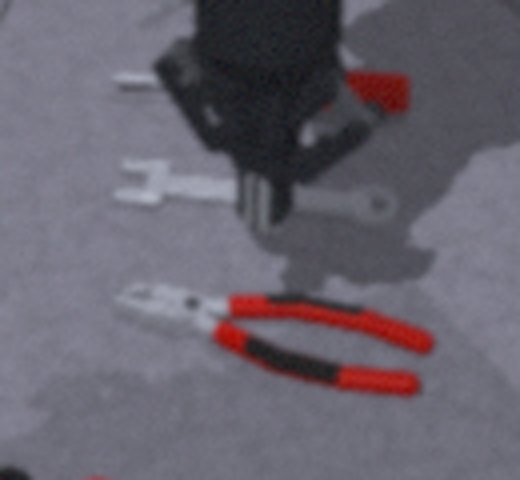

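The tip, at crop (264,230), is over the pliers between the handle roots at about (265,320). Lowering 43 mm and holding.

Call:
apply_moves:
  commands: [0,0,0.0288,0,0,0,0,0,0.0288,0,0,0,0,0,0.0288,0,0,0,0,0,0,0,0,0,0,0,0,0,0,0,0,0,0,0,0,0,0,0,0,0,0,0,0,0,0,0,0,0,0,0,0,0,0,0,0,0,0,0,0,0,0,0,0,0,0,0,0,0,0,0,0,0]

```text
time_s: 11.95
tool_pos: [0.4764, 0.4135, 0.0575]
tool_rot: [-3.142, -0.0, 1.25]
wrist_force: [0.2, 0.8, 0.2]
finger_gap: -0.0001
grip_force: 0.0
```

Call:
apply_moves:
  commands: [0,0,0,0,0,0,0,0,0,0,0,0,0,0,0,0,0,0,0,0,0,0,0,0,0,0,0,0,0,0,0,0,0,0,0,0,0,0,0,0,0,0,0,0,0,0,0,0,0,0,0,0,0,0,0,0,0,0,0,0,0,0,0,0,0,0,0,0,0,0,0,0]

```text
time_s: 13.15
tool_pos: [0.4764, 0.4135, 0.0575]
tool_rot: [-3.142, -0.0, 1.25]
wrist_force: [-0.7, 0.3, 0.8]
finger_gap: 0.0002
grip_force: 0.0
```

```bash
python3 - <<'E'
from h import *
import cv2
a=read_camera("side")[:,:,::-1];cv2.imwrite("pics/f4.png",cv2.resize(a[250:370,220:350],None,fx=4,fy=4,interpolation=cv2.INTER_CUBIC))
E
python3 go.py .477 .413 .058
```

```text
shift m, tool axes [-0.0002  0.0007 -0.0005] turn share [-0.     -0.0001  0.    ] [0.715 0.575 0.003 0.998 0.    2.607] [0.4764 0.4135 0.0575] [-3.1416e+00 -1.0000e-04  1.2496e+00]
```

View pics/f4.png

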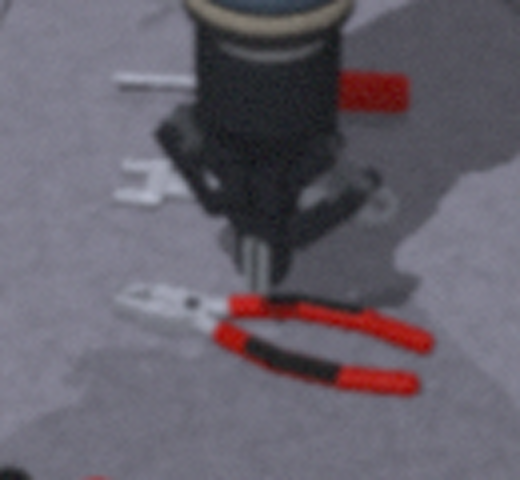

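The tip, at crop (262,290), sits over the handle roots about 25 mm up, and nothing was touched. I'll hold a little more, rise, and cross to the tin.

Call:
apply_moves:
  commands: [0,0,0,0,0,0,0,0,0,0,0,0,0,0,0,0,0,0,0,0,0,0,0,0,0,0,0,0,0,0,0,0,0,0,0,0,0,0,0,0,0,0,0,0,0,0,0,0,0,0,0,0,0,0]

```text
time_s: 14.1
tool_pos: [0.4764, 0.4135, 0.0576]
tool_rot: [-3.142, -0.0, 1.25]
wrist_force: [-0.2, -0.3, -0.5]
finger_gap: -0.0001
grip_force: 0.0
```

Call:
apply_moves:
  commands: [0,0,-0.08,0,0,0,0,0,-0.08,0,0,0,0,0,-0.08,0,0,0,0,0,-0.08,0,0,0,0,0,0,0,0,0]

```text
time_s: 14.6
tool_pos: [0.4779, 0.4148, 0.2233]
tool_rot: [3.137, -0.007, 1.25]
wrist_force: [0.4, -0.8, -0.3]
finger_gap: 0.0001
grip_force: 0.0
```

Call:
apply_moves:
  commands: [-0.064,0.024,0,0,0,0,-0.064,0.024,0,0,0,0,-0.064,0.024,0,0,0,0,-0.064,0.024,0,0,0,0,-0.064,0.024,0,0,0,0,-0.064,0.024,0,0,0,0,-0.064,0.024,0,0,0,0,-0.064,0.024,0,0,0,0,-0.064,0.024,0,0,0,0,-0.064,0.024,0,0,0,0,-0.064,0.024,0,0,0,0,-0.064,0.024,0,0,0,0]

```text
time_s: 15.8
tool_pos: [0.4915, 0.0022, 0.2173]
tool_rot: [3.142, -0.0, 1.25]
wrist_force: [-1.2, 0.2, 0.4]
finger_gap: 0.0
grip_force: 0.0
```

Call:
apply_moves:
  commands: [-0.064,0.024,0,0,0,0,-0.064,0.024,0,0,0,0,-0.064,0.024,0,0,0,0,-0.064,0.024,0,0,0,0,-0.064,0.024,0,0,0,0,-0.064,0.024,0,0,0,0,-0.064,0.024,0,0,0,0,-0.064,0.024,0,0,0,0,-0.064,0.024,0,0,0,0,-0.064,0.024,0,0,0,0,-0.064,0.024,0,0,0,0,0,0,0,0,0,0]

```text
time_s: 17.0
tool_pos: [0.5052, -0.3755, 0.2162]
tool_rot: [-3.141, 0.0, 1.247]
wrist_force: [-0.3, 0.4, 0.2]
finger_gap: -0.0001
grip_force: 0.0
```

```bash
python3 go.py .5087 -.404 .124
```

```text
shift m, tool axes [-0.0259  0.0125  0.0922] turn share [-0.0005  0.0002 -0.    ] [-6.390e-01  4.970e-01  2.840e-01  1.359e+00 -1.000e-03  1.256e+00] [ 0.5052 -0.3755  0.2162] [-3.1408e+00  3.0000e-04  1.2465e+00]
```

Call:
apply_moves:
  commands: [-0.026,0.0125,0,0,0,0,-0.026,0.0125,0,0,0,0,0,0,0.046,0,0,0,0,0,0.046,0,0,0,0,0,0.046,0,0,0,0,0,0.046,0,0,0,0,0,0,0,0,0,0,0,0,0,0,0,0,0,0,0,0,0]

```text
time_s: 17.9
tool_pos: [0.5101, -0.4009, 0.1269]
tool_rot: [3.14, 0.0, 1.25]
wrist_force: [0.2, -0.3, -0.3]
finger_gap: -0.0003
grip_force: 0.0
```

```bash
python3 go.py .5087 -.404 .124;python3 - <<'E'
from h import *
import cv2
a=read_camera("side")[:,:,::-1];b=read_camera("top")[:,:,::-1];f=lambda i:cv2.resize(i,None,fx=5,fy=5,interpolation=cv2.INTER_CUBIC)
cv2.imwrite("pics/f5.png",np.hstack([f(a[110:190,275:355]),f(b[190:270,380:460])]))
E
```

```text
shift m, tool axes [-0.0034 -0.0004  0.0029] turn share [0.0011 0.0003 0.    ] [-0.666  0.564  0.168  1.172  0.     1.226] [ 0.5101 -0.4009  0.1269] [3.1399e+00 4.0000e-04 1.2497e+00]
```

View pics/f5.png

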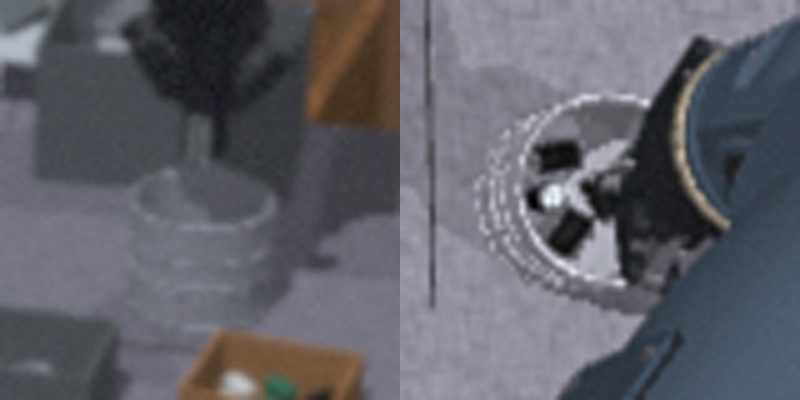

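The tip, at (203,165), is centred above the mouth at (203,197). I'll trim 3 mm and hold.

Call:
apply_moves:
  commands: [-0.007,0,0.005,0.001,0,0,0,0,0,0,0,0,0,0,0,0,0,0,0,0,0,0,0,0,0,0,0,0,0,0,0,0,0,0,0,0,0,0,0,0,0,0,0,0,0,0,0,0,0,0,0,0,0,0,0,0,0,0,0,0,0,0,0,0,0,0,0,0,0,0,0,0]

```text
time_s: 19.2
tool_pos: [0.5084, -0.404, 0.1229]
tool_rot: [-3.14, -0.0, 1.25]
wrist_force: [-0.5, 0.0, 0.6]
finger_gap: -0.0001
grip_force: 0.0
```

Call:
apply_moves:
  commands: [0,0,0,0,0,0,0,0,0,0,0,0,0,0,0,0,0,0,0,0,0,0,0,0,0,0,0,0,0,0,0,0,0,0,0,0,0,0,0,0,0,0,0,0,0,0,0,0,0,0,0,0,0,0,0,0,0,0,0,0,0,0,0,0,0,0,0,0,0,0,0,0]

```text
time_s: 20.4
tool_pos: [0.5085, -0.404, 0.1229]
tool_rot: [-3.14, -0.0, 1.25]
wrist_force: [0.2, -0.1, -0.7]
finger_gap: 0.0002
grip_force: 0.0
```

Call:
apply_moves:
  commands: [0,0,0,0,0,0,0,0,0,0,0,0,0,0,0,0,0,0,0,0,0,0,0,0]

```text
time_s: 20.8
tool_pos: [0.5084, -0.404, 0.1229]
tool_rot: [-3.14, -0.0, 1.25]
wrist_force: [0.1, 0.2, 0.0]
finger_gap: -0.0003
grip_force: 0.0
```

Call:
apply_moves:
  commands: [0,0,-0.06,0,0,0,0,0,-0.06,0,0,0,0,0,-0.06,0,0,0,0,0,-0.06,0,0,0,0,0,-0.06,0,0,0,0,0,-0.06,0,0,0,0,0,0,0,0,0,0,0,0,0,0,0,0,0,0,0,0,0,0,0,0,0,0,0]

```text
time_s: 21.8
tool_pos: [0.5084, -0.4038, 0.3018]
tool_rot: [-3.138, -0.001, 1.25]
wrist_force: [-1.3, 0.2, 0.0]
finger_gap: 0.0002
grip_force: 0.0
```

```bash
python3 -c "from bench import *;print(finish_job())"
```

```text
the job is handed in; nothing more can be done
None
```

I pointed at the capacitor, the pliers and the tin mouth in that order, each held over two seconds with the fingertips about 24 to 25 mm above it; nothing was touched, and the job was handed in at about 22 s with the tool point raised to 30 cm.

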